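# Clamp the percolator on the stove stand

### The arm

A 6-joint arm with a two-finger parallel gripper is mounted at the origin on the work surface. World frame = base frame: x ahead of the robot, y to its left, z up, the work surface at z = 0. Lengths are in m, angles in rad, forces in N, time in s.
With the tool pointing down it reaches from about 0.35 to 0.975 m from the base axis. Payload 4.9 kg.
Tool frame: the origin (TCP) lies midway between the tips of the shut fingers; the grasp point (between the pads) lies 19 mm behind it; z points along the fingers, y is the line along which they close (so a half turn about z gives the same grasp; the last joint's range is limited). The gripper opens to 85 mm and grips with 20 to 120 N. Pads are 22 mm wide; open, the fingers measure 114 mm over their backs; the gripper's body (76 mm by 85 mm) begins 54 mm behind the grasp point. The pads swing forward as they close: fully open they stand 13 mm farther back than shut.
Start: joints at [-1.305, 0.053, 1.613, -0, 1.476, -0.119], TCP at [0.235, -0.579, 0.231] pointing down, gripper open.
Joint ranges: [-3.01, 3.01], [-1.01, 2.22], [0.06, 2.58], [-1.02, 4.17], [0.09, 2.62], [-3.14, 3.14]. Speed limits (rad/s): [2.57, 2.57, 3.14, 3.14, 3.14, 3.14].

### API

Orientations are given as a unit quaternion [w, x, y, z].
In Python, from plant import manip gives the robot as it stands.
- The arm moves only by the tool move_arm, never from a script. Its argument "increments" is one flat list of numbers, 5 for each row, row after row: the shift along the tool's x, y, z in mm, then the turn about the tool's z in rad, then the opening, from 0 (shut) to 1 (fully open). In form: [tx, ty, tz, spin, jaw, tx, ty, tz, spin, jaw, ...]. A call has 1 to 8 rows; each row shifts and turns the commanded pose from where the row before left it, along the tool's axes as they then stand; what a row does not reach is not made up. A row lasts 1/12 s, in which the tool goes at most 41.7 mm and 7.16 degrees, less where a joint would pass 70% of its speed; a pose out of reach is approached as far as the arm can. A call with a gripper value outside its range is refused whole. The fingers move at their own pace and stop on an object; the grip force is fixed at half the most. Time passes only in rows, so rows that do not move let the fingers close. It gives the time, the measured TCP pose, the force, the opening and the grip force at its end, in the units of the state.
- manip.state(): the state, without advancing time (a new reading comes with each control period).
- manip.grab_frame(name): name is "side" or "top" or "wrist"; returns a dict with "image" (384x512x3 uint8, blue, green, red), "fov_y" (degrees; the focal length in pixels is half the picture's height over the tangent of half this angle, whatever the lens; pixels are square), "cx", "cy" (the principal point, pixels), "eye" and "rotation" of the camera in the world; the wrist camera has in their place "T_tool_cam" (4x4, takes a point from camera to tool coordinates, whose origin is the TCP and whose axes are the flange's). Camera axes: x right, y down, z forward; pixel columns grow to the right and rows downward; lengths in m; the calibration is good to about 2 mm. A picture is of the moment at which its call begins: read the wrist's pose just before it. There is no depth.
- manip.job_done(): hands the job in; it is judged then, once.
The state is a dict: "time": time; "joint_pos": joint angles; "joint_vel": joint speeds; "joint_efforts": joint torques, N m; "tool_pos": TCP position; "tool_rot": TCP orientation; "contact_force": force on the tool from outside, world axes, zero at the start; "ft_torque": the same for the moment, N m; "gripper_width": opening from 0.0 (shut) to 1.0 (fully open); "grasp_force": force on a finger pad.
Only numpy, scipy, OpenCV 4.12 (cv2) and the standard library are available. Lean on these libraries where they do the work, as an engineer would, in place of code of your own. Each camera call takes 0.05 s, during which the arm holds its last target. There are 200 camera calls.

### The job

Set the percolator upright on the grate of the folding stove stand, between its two cross bars and about midway across the grate, and push the black handle to slide the movable bar in until the percolator is held snugly between both bars. Then flip the cam lever right over centre until it lies flat, so that the bar's tube is clamped. Leave everything else on the bench where it stands.

Things in the scene. Friction and masses are not known exactly. Their poses are not given: they have to be found in the camera images.
- percolator: Loose steel percolator, about 0.55 kg, lid locked on. Origin under its centre, z up. Body 90 mm diameter for the lowest 60 mm, tapering to 82 mm at the lid (top 133 mm up). On its axis a black lid knob, 26 mm diameter, 133 to 166 mm up: lift it by this. Side handle to its -x, out to 88 mm, 54 to 124 mm up; spout to +x, out to 65 mm, 88 to 129 mm up: both clear the stand's bars.
- stand: Fixed folding aluminium stove stand. Origin on the bench under its middle, z up; x is the way the movable bar slides in (roughly world +y), y points roughly to the robot. Grate of five flat bars along x, top 60 mm above the bench, x -80 to 162 mm, y -52 to 52 mm. Percolator held snugly: centre at x = 105 mm. Clamp collar 44 x 44 mm, top 106 mm above the bench, centred at x -45, y 0.
- stop_face (a point): Top middle of the inner face of the fixed stop bar, a plate across the grate: stand x = 150 mm, y = 0, 100 mm above the bench, 104 mm wide along y, 8 mm thick. Axes as the stand's.
- bar_face (a point): Top middle of the movable bar's face that meets the percolator: stand x = joint pot_bar, y = 0, 100 mm above the bench; bar 104 mm wide along y, 8 mm thick. It sits on the front end of a 16 mm steel tube that runs back along x through the collar, 80 mm above the bench. Axes as the stand's.
- pot_bar (a joint): Slide of the movable bar, tube and handle, m: 0 = fully drawn back, grows towards the fixed stop; 0.060 = both bars touch the percolator. Starts at 0 to 0.02. About 1.5 N of friction, plus up to 8 N once it pushes the percolator along; stays where it is left. The closed lever clamps it firmly.
- bar_handle (a point): Middle of the top of the black push handle on the rear end of the tube (stand x = -165 mm + joint pot_bar, y = 0, 128 mm above the bench). An upright plate 14 mm thick along stand x, 34 mm wide along y, 72 to 128 mm above the bench, open behind; at least 30 mm of bare tube between it and the collar. Axes as the stand's.
- cam_lever (a joint): Cam lever angle, rad: 0 = open, standing 80 degrees above level, leaning to stand +y; 1.4 = closed (end stop), lying level, pointing to stand +y. Starts at 0 to 0.25. From about 0.4 it is stiff (most near 0.75: about 0.37 N m, 6 to 7 N at 58 mm from the hinge), passes dead centre at 1.15, then snaps to 1.4 and stays; let go before that it springs back to 0.37.
- lever_tip (a point): Middle of the free end of the aluminium cam lever, 75 mm from its hinge. A flat bar 26 mm wide (along stand x), 9 mm thick, that swings in the stand's y-z plane. Open, its outer face looks to the stand's -y (away from the robot): push that face towards +y, then down.
- lever_hinge (a point): Centre of the lever's hinge pin on top of the collar, at stand x = -45, y = -12, 114 mm above the bench; the pin runs along stand x. Axes as the stand's.
- measuring_cup: Bystander: glass measuring cup, 84 mm wide, 100 mm tall, with a handle to its +y. Origin under its centre. Starts beside the percolator, in one of the same two places.
- mug: Bystander: white ceramic mug, 76 mm wide, 85 mm tall. Origin under its centre.
- jar: Bystander: amber glass jar with a steel cap, 72 mm wide, 120 mm tall. Origin under its centre.
- whisk: Bystander: black nylon flat whisk lying on the bench, 255 mm long, 14 mm high. Origin near its middle.
- spoon: Bystander: spoon lying on the bench behind the stand. Origin near its middle.
There are look-alikes about, which are no part of the job. What is shaped like the percolator but yellow is not meant.

How it is judged:
On the way, in this order (a step that is already met when the one before it is completed fails the run):
1. the percolator stands upright on the grate between the bars (z of percolator in the frame of stand between 0.055 and 0.065 m and x of percolator in the frame of stand between 0.03 and 0.11 m and y of percolator in the frame of stand between -0.03 and 0.03 m and angle between percolator's own z axis and vertical below 0.08 rad), for 0.2 s.
2. the movable bar is slid in and holds the percolator snugly against the fixed stop (value of joint pot_bar between 0.056 and 0.064 m and x of percolator in the frame of stand between 0.1 and 0.11 m), for 0.2 s.
3. the cam lever is flipped over centre and lies flat (value of joint cam_lever above 1.33 rad), for 0.2 s.
At the end, for the whole second after the job is handed in: The percolator stands upright and at rest on the grate, within 30 mm of the grate's midline, held between the bars with no more than about 4 mm of play in all (movable bar at 0.056 to 0.064 m, percolator centre 100 to 110 mm along the stand's x), and the cam lever lies flat (beyond 1.33 rad of 1.4) (all of step 2 and z of percolator in the frame of stand between 0.055 and 0.065 m and y of percolator in the frame of stand between -0.03 and 0.03 m and angle between percolator's own z axis and vertical below 0.08 rad and linear speed of percolator below 0.02 m/s and value of joint cam_lever above 1.33 rad); the robot touches nothing.
It fails at once if a bystander is moved by more than 30 mm (distance of any of measuring_cup, mug, jar, whisk, spoon from where it was at the start of the episode above 0.03 m).
It fails at once if the percolator is tipped over (angle between percolator's own z axis and vertical above 0.6 rad).
It also fails if it takes over 69 s, if anything falls off the work surface, if the arm or the gripper's body presses on something with over 40 N, if the wrist force passes 120 N, or if a joint passes its speed limit or range.

## Working session

There is one attempt and no reset: what is moved stays moved. The work goes in short steps, Python scripts to look and compute and a tool call to move; the robot and the scene stay as the last step left them, time stands still between calls to the robot, and variables do not carry over. Pictures are saved under pics/ and viewed, at most 13 in all, crops included, and the job is handed in when it is done.

Besides the shell and the picture viewer there is one more tool, called after "Request:" as name(argument=value, ...) on one line, values as JSON. move_arm: Moves the arm, as the interface text tells. Its arguments: {"type":"object","properties":{"increments":{"type":"array"}},"required":["increments"]}

```bash
ls; mkdir -p pics; cat > h.py <<'E'
import numpy as np, cv2, json
from plant import manip
def grab(n):
    f=manip.grab_frame(n); return f
def K(f):
    h=f["image"].shape[0]; F=h/2/np.tan(np.radians(f["fov_y"])/2); return F,f["cx"],f["cy"]
def ray(f,u,v):
    F,cx,cy=K(f); R=np.array(f["rotation"]).reshape(3,3); d=R@np.array([(u-cx)/F,(v-cy)/F,1.]); return np.array(f["eye"]),d/np.linalg.norm(d)
def onz(f,u,v,z):
    e,d=ray(f,u,v); return e+d*(z-e[2])/d[2]
def tri(rs):
    A=np.zeros((3,3));b=np.zeros(3)
    for e,d in rs:
        P=np.eye(3)-np.outer(d,d);A+=P;b+=P@e
    p=np.linalg.solve(A,b); return p,[float(np.linalg.norm((np.eye(3)-np.outer(d,d))@(p-e))) for e,d in rs]
def proj(f,p):
    F,cx,cy=K(f); R=np.array(f["rotation"]).reshape(3,3); c=R.T@(np.array(p)-np.array(f["eye"])); return np.array([cx+F*c[0]/c[2],cy+F*c[1]/c[2]])
E
python3 - <<'E'
from h import *
import pickle
s=manip.state(); print(s)
for n in("side","top"):
    f=grab(n); pickle.dump(f,open(n+".pkl","wb")); print({k:v for k,v in f.items() if k!="image"})
    cv2.imwrite(f"pics/{n}0.png",cv2.resize(f["image"],(800,600),interpolation=cv2.INTER_CUBIC))
E
```

```text
pics
{'time': 0.0, 'joint_pos': array([-1.30499864e+00,  5.33845881e-02,  1.61426416e+00,  5.20467791e-06,
        1.47599285e+00, -1.19018640e-01]), 'joint_vel': array([-0.00117854,  0.00053532, -0.00031837,  0.00033728,  0.00083884,
        0.00043487]), 'joint_efforts': array([ 6.87540833e-04, -3.93678689e+01, -3.70177138e+01, -9.96902827e-05,
        7.09900531e-03, -1.05230879e-05]), 'tool_pos': array([ 0.23444809, -0.57870471,  0.23006365]), 'tool_rot': array([-1.02190020e-03,  9.81546117e-01,  1.91222829e-01, -7.25343140e-05]), 'contact_force': array([0.25944966, 0.03179487, 0.45097256]), 'ft_torque': array([-0.02968722, -0.01870041,  0.03164725]), 'grasp_force': 0.0, 'gripper_width': 0.998458866413476}
{'fov_y': 45.59870942621734, 'cx': 261.075984870723, 'cy': 202.6498683705846, 'eye': array([0.18579244, 0.79840886, 0.83382434]), 'rotation': array([ 0.0767727 , -0.18694701,  0.8844819 , -0.42053364])}
{'fov_y': 47.97066145624303, 'cx': 256.72715195445954, 'cy': 194.3000807908357, 'eye': array([ 0.33562475, -0.02537315,  1.28845385]), 'rotation': array([ 0.06657594, -0.70367813,  0.70565566, -0.04954608])}
```

```bash
python3 - <<'E'
s=open('h.py').read()
s=s.replace('R=np.array(f["rotation"]).reshape(3,3)','R=q2R(f["rotation"])')
s+='''
from scipy.spatial.transform import Rotation as Ro
def q2R(q):
    return Ro.from_quat(np.roll(q,-1)).as_matrix()
'''
open('h.py','w').write(s)
E
```

```text
(no output)
```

View pics/side0.png

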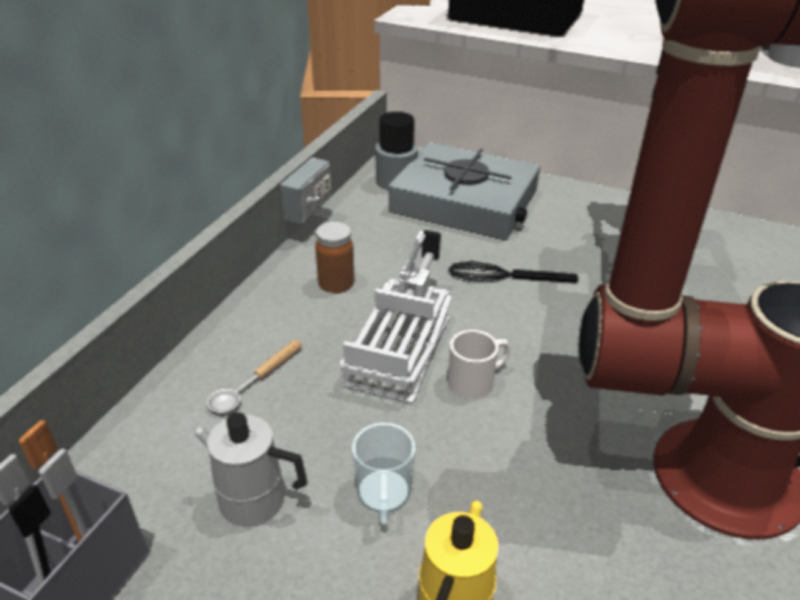

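View pics/top0.png

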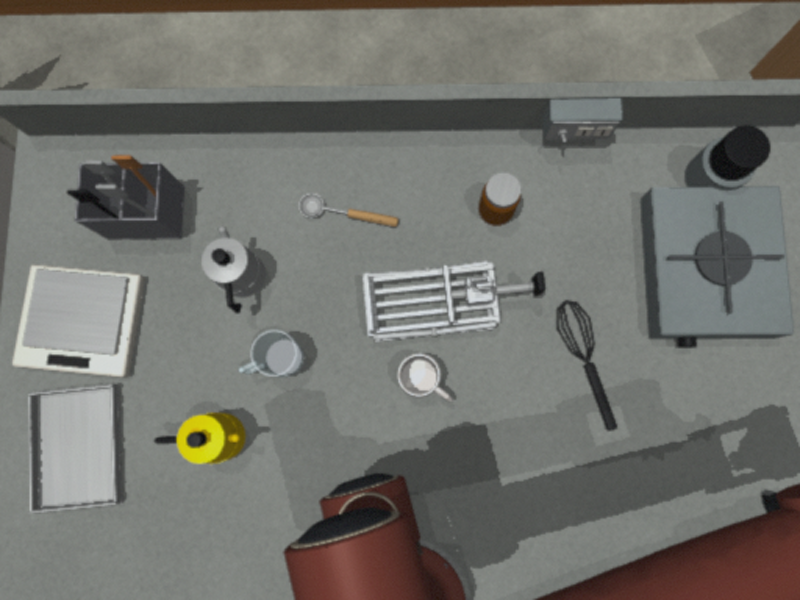

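The side view shows the steel percolator with its knob at (238,427) and the yellow one at (461,530). It also shows the stand at (400,330), the mug at (472,360) and the jar at (335,260). In the top view the steel percolator is at (225,260) and the yellow look-alike at (210,438). The glass cup is at (275,353), and the stand runs from (368,300) to a handle at (540,284). What could be mistaken for the target: the steel percolator at top (225,260), the yellow pot at top (210,438) and the dark canister at top (740,155). I choose the steel one.

```bash
python3 - <<'E'
from h import *
import pickle
S=pickle.load(open("side.pkl","rb"));T=pickle.load(open("top.pkl","rb"))
def crop(f,x,y,w,h,s): return cv2.resize(f["image"][y:y+h,x:x+w],None,fx=s,fy=s,interpolation=cv2.INTER_CUBIC)
a=crop(T,225,160,130,65,6)   # 780x390
cv2.imwrite("pics/c_top.png",a)
b=crop(S,210,140,90,120,5) #450x600
c=crop(S,120,255,80,85,4) # 320x340
d=crop(T,120,140,50,65,5) #250x325
m=np.zeros((600,450+330,3),np.uint8); m[:600,:450]=b; 
c=c[:300,:330]; m[:300,450:450+c.shape[1]]=c; d=d[:300]; m[300:300+d.shape[0],450:450+d.shape[1]]=d
cv2.imwrite("pics/c_side.png",m)
E
```

```text
(no output)
```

View pics/c_top.png

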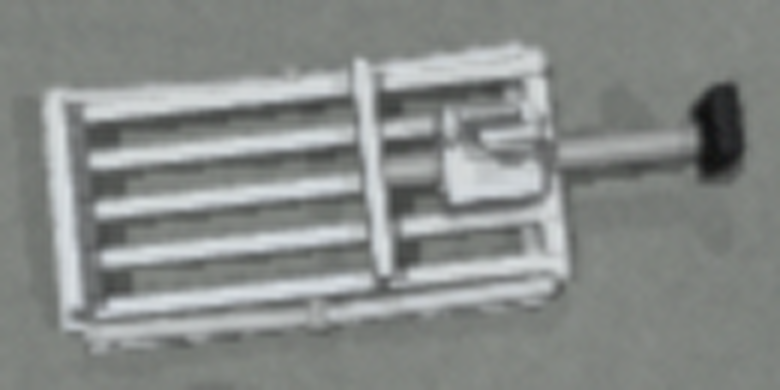

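View pics/c_side.png

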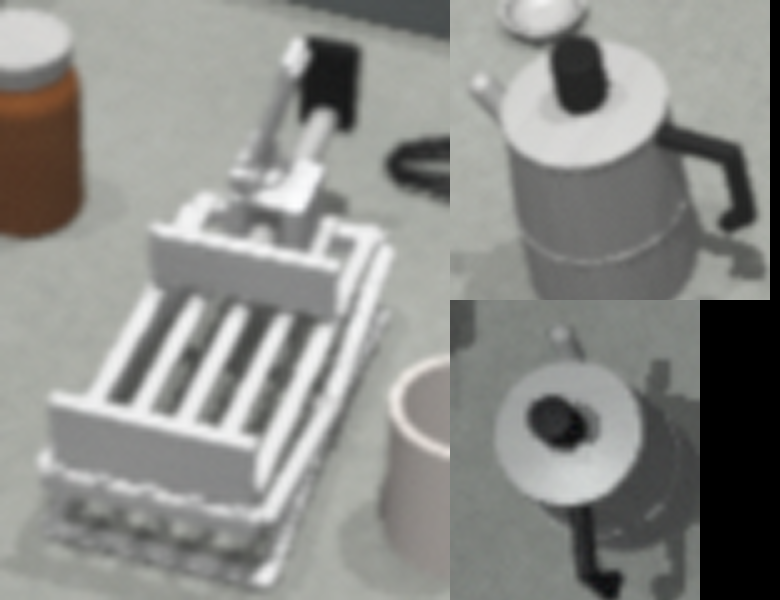

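```bash
python3 - <<'E'
from h import *
import pickle
from scipy.optimize import least_squares as LS
S=pickle.load(open("side.pkl","rb"));T=pickle.load(open("top.pkl","rb"))
# independent triangulation checks
pr=lambda n,a,b:print(n,*[np.round(x,4) for x in tri([ray(S,*a),ray(T,*b)])])
pr("knobtop",(151.75,266.3),(139,163)); pr("lid",(154,281),(144,166.6))
pr("barL",(240.4,185.6),(284.2,170.3));pr("barR",(277.6,198.4),(288,206.7))
pr("stopL",(220.4,219),(232.5,175.3));pr("stopR",(261.6,232.4),(235.3,214.3))
print("lid z.133",onz(T,144,166.6,.133),onz(S,154,281,.133),"knob z.166",onz(T,139,163,.166),onz(S,151.75,266.3,.166))
obs=[]
def add(f,s,p): obs.append((f,s,p))
add(lambda q:(q,-.052,.1),S,(240.4,185.6));add(lambda q:(q,-.052,.1),T,(284.2,170.3))
add(lambda q:(q,.052,.1),S,(277.6,198.4));add(lambda q:(q,.052,.1),T,(288,206.7))
add(lambda q:(.15,-.052,.1),T,(236.7,175));add(lambda q:(.15,.052,.1),T,(238.7,213.7))
add(lambda q:(.158,-.052,.1),S,(220.4,219));add(lambda q:(.158,.052,.1),S,(261.6,232.4))
add(lambda q:(.158,-.052,.1),T,(232.5,175.3));add(lambda q:(.158,.052,.1),T,(235.3,214.3))
def W(x,p):
    c,s=np.cos(x[2]),np.sin(x[2]); return np.array([x[0]+c*p[0]-s*p[1],x[1]+s*p[0]+c*p[1],p[2]])
def res(x): return np.concatenate([proj(c,W(x,f(x[3])))-p for f,c,p in obs])
r=LS(res,[.5,-.1,np.pi/2,.01],loss='soft_l1'); x=r.x; print("stand",x.round(4)); print(res(x).reshape(-1,2).round(1).tolist())
def tc(p): u=proj(T,p); return ((u-[225,160])*6).round(), ((proj(S,p)-[210,140])*5).round()
print("handle",W(x,(x[3]-.165,0,.128)).round(4),tc(W(x,(x[3]-.165,0,.128))))
print("collar top corners",[tc(W(x,(-.045+a,b,.106))) for a in(-.022,.022) for b in(-.022,.022)])
for a in(0,.1,.2,.3):
    t=np.radians(80)-a; p=W(x,(-.045,-.012+.075*np.cos(t),.114+.075*np.sin(t))); print("tip",a,p.round(4),tc(p))
np.save("stand.npy",x)
E
```

```text
knobtop [0.6086 0.3175 0.1687] [0.0006 0.0006]
lid [0.6097 0.317  0.1242] [0.0012 0.0012]
barL [ 0.6026 -0.0739  0.0977] [0.0012 0.0012]
barR [ 0.5005 -0.0843  0.0812] [0.0004 0.0004]
stopL [0.5877 0.0716 0.1018] [0.0007 0.0007]
stopR [0.4804 0.064  0.0925] [0.0027 0.0027]
lid z.133 [0.60646033 0.31386505 0.133     ] [0.60576655 0.32305989 0.133     ] knob z.166 [0.6087289  0.31812546 0.166     ] [0.61094661 0.31559803 0.166     ]
stand [ 0.5504 -0.0905  1.6656  0.0136]
[[0.7, -0.0], [-0.7, 0.0], [1.2, -4.8], [-0.6, 0.1], [-1.4, 0.1], [-0.2, -2.1], [0.4, 0.7], [0.2, -3.0], [-0.1, 0.1], [0.4, -2.4]]
handle [ 0.5648 -0.2413  0.128 ] (array([727., 124.]), array([339.,  42.]))
collar top corners [(array([531., 105.]), array([256., 147.])), (array([542., 198.]), array([333., 162.])), (array([437., 114.]), array([231., 191.])), (array([447., 207.]), array([310., 208.]))]
tip 0 [ 0.5537 -0.1354  0.1879] (array([506., 123.]), array([289.,  49.]))
tip 0.1 [ 0.5464 -0.1361  0.1862] (array([508., 141.]), array([302.,  54.]))
tip 0.2 [ 0.5393 -0.1368  0.1838] (array([509., 158.]), array([315.,  61.]))
tip 0.3 [ 0.5325 -0.1374  0.1807] (array([510., 175.]), array([328.,  68.]))
```

Request:
move_arm(increments=[0, 0, -25, 0.097, 1, 0, 0, -25, 0.097, 1, 0, 0, -20, 0.097, 1, 18, -34, 0, 0, 1, 18, -34, 0, 0, 1, 18, -34, 0, 0, 1, 18, -34, 0, 0, 1, 18, -34, 0, 0, 1])

```text
time: 0.77
tool_pos: [0.3084, -0.3998, 0.3006]
tool_rot: [-0.0, 0.999, 0.047, -0.0]
contact_force: [0.2, -0.1, -0.7]
gripper_width: 0.997
grasp_force: 0.0
```

Request:
move_arm(increments=[18, -34, 0, 0, 1, 18, -34, 0, 0, 1, 18, -34, 0, 0, 1, 18, -34, 0, 0, 1, 18, -34, 0, 0, 1, 18, -34, 0, 0, 1, 18, -34, 0, 0, 1, 18, -34, 0, 0, 1])

```text
time: 1.43
tool_pos: [0.4263, -0.1153, 0.301]
tool_rot: [0.0, 0.999, 0.047, 0.0]
contact_force: [0.7, -0.8, 0.6]
gripper_width: 0.999
grasp_force: 0.0
```

```bash
cat >> h.py <<'E'
def W(x,p):
    c,s=np.cos(x[2]),np.sin(x[2]); return np.array([x[0]+c*p[0]-s*p[1],x[1]+s*p[0]+c*p[1],p[2]])
def togo(p,yaw=None):
    s=manip.state(); R=q2R(s["tool_rot"]); d=R.T@(np.array(p)-s["tool_pos"])*1000
    print("t",round(s["time"],2),"tcp",s["tool_pos"].round(4),"togo tool mm",d.round(1),"yT ang",np.degrees(np.arctan2(R[1,1],R[0,1])).round(2),"zT",R[:,2].round(3),"F",s["contact_force"].round(1),"w",round(float(s["gripper_width"]),3),"gf",round(float(s["grasp_force"]),1))
def wcam(name=None,path=None):
    s=manip.state(); f=grab("wrist"); M=np.eye(4); M[:3,:3]=q2R(s["tool_rot"]); M[:3,3]=s["tool_pos"]
    C=M@np.array(f["T_tool_cam"]); f["eye"]=C[:3,3]; r=Ro.from_matrix(C[:3,:3]).as_quat(); f["rotation"]=np.roll(r,1); return f
E
python3 - <<'E'
from h import *
import pickle
from scipy.optimize import least_squares as LS
S=pickle.load(open("side.pkl","rb"));T=pickle.load(open("top.pkl","rb"))
togo((.608,.318,.3))
f=wcam(); pickle.dump(f,open("w1.pkl","wb")); print(f["eye"],np.array(f["T_tool_cam"]).round(3))
cv2.imwrite("pics/w1.png",cv2.resize(f["image"],(800,600)))
print("pred knob px",proj(f,(.608,.318,.166))*1.5625)
x=np.load("stand.npy")
for p in [(.15,-.052,.1),(.15,.052,.1),(x[3],-.052,.1),(x[3],.052,.1),(-.045,0,.106),(x[3]-.165,0,.128)]: print(p,(proj(f,W(x,p))*1.5625).round())
E
```

```text
t 1.43 tcp [ 0.4263 -0.1153  0.301 ] togo tool mm [ 221.4 -414.5    1. ] yT ang -84.64 zT [ 0. -0. -1.] F [ 0.7 -0.8  0.6] w 0.999 gf 0.0
[ 0.49280427 -0.10883862  0.44472012] [[ 0.001 -0.964 -0.264  0.067]
 [ 1.     0.001 -0.001 -0.   ]
 [ 0.001 -0.264  0.964 -0.144]
 [ 0.     0.     0.     1.   ]]
pred knob px [-449.71991819 -161.48178734]
(0.15, -0.052, 0.1) [151.  -9.]
(0.15, 0.052, 0.1) [172. 159.]
(np.float64(0.013581426393504521), -0.052, 0.1) [362. -10.]
(np.float64(0.013581426393504521), 0.052, 0.1) [365. 159.]
(-0.045, 0, 0.106) [452.  76.]
(np.float64(-0.1514185736064955), 0, 0.128) [628.  69.]
```

Request:
move_arm(increments=[20, -35, 0, 0, 1, 20, -35, 0, 0, 1, 20, -35, 0, 0, 1, 20, -35, 0, 0, 1, 20, -35, 0, 0, 1, 20, -35, 0, 0, 1, 20, -35, 0, 0, 1, 20, -35, 0, 0, 1])

```text
time: 2.15
tool_pos: [0.5595, 0.1783, 0.3007]
tool_rot: [0.0, 0.999, 0.047, -0.0]
contact_force: [0.1, -1.6, -0.1]
gripper_width: 1.0
grasp_force: 0.0
```

Request:
move_arm(increments=[20, -35, 0, 0, 1, 20, -35, 0, 0, 1, 16, -33, 0, 0, 1, 5, -25, 0, 0, 1, 0, 0, 0, 0, 1, 0, 0, 0, 0, 1])

```text
time: 2.65
tool_pos: [0.6077, 0.3104, 0.3]
tool_rot: [0.001, 0.999, 0.048, -0.001]
contact_force: [0.5, -0.1, -0.7]
gripper_width: 1.001
grasp_force: 0.0
```

```bash
python3 - <<'E'
from h import *
import pickle
togo((.608,.318,.24))
f=wcam(); pickle.dump(f,open("w2.pkl","wb"))
cv2.imwrite("pics/w2.png",cv2.resize(f["image"],(800,600)))
print("pred knob px",proj(f,(.608,.318,.166))*1.5625)
E
```

```text
t 2.65 tcp [0.6077 0.3104 0.3   ] togo tool mm [ 1.1 -7.6 60. ] yT ang -84.51 zT [-0.002 -0.001 -1.   ] F [ 0.5 -0.1 -0.7] w 1.001 gf 0.0
pred knob px [390.48887673 281.07186161]
```

View pics/w2.png

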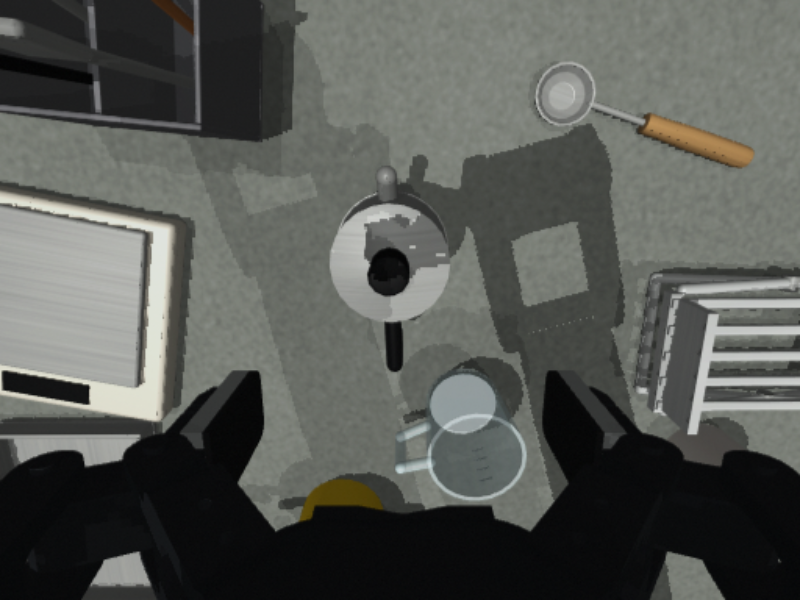

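The wrist view shows the steel percolator's knob top at (388,274), its lid centre at (390,262), its spout up and its handle down. The cup is at (475,440) and the stand's stop plate at about (705,370).

```bash
python3 - <<'E'
from h import *
import pickle
f=pickle.load(open("w2.pkl","rb"));S=pickle.load(open("side.pkl","rb"));T=pickle.load(open("top.pkl","rb"))
k=(388/1.5625,274/1.5625);l=(390/1.5625,262/1.5625)
print(onz(f,*k,.166),onz(f,*l,.133))
print(tri([ray(f,*k),ray(S,151.75,266.3),ray(T,139,163)]));print(tri([ray(f,*l),ray(S,154,281),ray(T,144,166.6)]))
x=np.load("stand.npy")
for p in [(.15,-.052,.1),(.15,.052,.1),(.158,-.052,.1),(.158,.052,.1)]: print(p,(proj(f,W(x,p))*1.5625).round())
for u,v in [(718,312),(702,432)]: print(onz(f,u/1.5625,v/1.5625,.1))
togo((.610,.318,.141))
E
```

```text
[0.61222771 0.31988983 0.166     ] [0.61316282 0.31960246 0.133     ]
(array([0.61030784, 0.31821884, 0.16666636]), [0.0026194906001718228, 0.0017754888035805077, 0.0017000088370593628])
(array([0.61034524, 0.31790741, 0.12353249]), [0.0019995119354456825, 0.0012427135237076507, 0.0019650583419852197])
(0.15, -0.052, 0.1) [720. 317.]
(0.15, 0.052, 0.1) [697. 437.]
(0.158, -0.052, 0.1) [710. 317.]
(0.158, 0.052, 0.1) [688. 437.]
[0.59208169 0.06670108 0.1       ]
[0.48970512 0.05146873 0.1       ]
t 2.7 tcp [0.6078 0.3093 0.3004] togo tool mm [  3.3  -8.6 159.4] yT ang -84.59 zT [-0.001 -0.001 -1.   ] F [ 0.6 -0.4  0.3] w 1.0 gf 0.0
```

Request:
move_arm(increments=[2, -5, 30, 0, 1, 2, -4, 35, 0, 1, 0, 0, 30, 0, 1, 0, 0, 25, 0, 1, 0, 0, 20, 0, 1, 0, 0, 12, 0, 1, 0, 0, 7, 0, 1, 0, 0, 0, 0, 1])

```text
time: 3.37
tool_pos: [0.6105, 0.3177, 0.1409]
tool_rot: [0.0, 0.999, 0.046, -0.001]
contact_force: [-0.9, -0.9, -0.5]
gripper_width: 1.001
grasp_force: 0.0
```

```bash
python3 - <<'E'
from h import *
togo((.611,.319,.141))
f=wcam(); cv2.imwrite("pics/w3.png",cv2.resize(f["image"],(800,600)))
E
```

```text
t 3.37 tcp [0.6105 0.3177 0.1409] togo tool mm [ 0.6 -1.3 -0.1] yT ang -84.69 zT [-0.002 -0.001 -1.   ] F [-0.9 -0.9 -0.5] w 1.001 gf 0.0
```

View pics/w3.png

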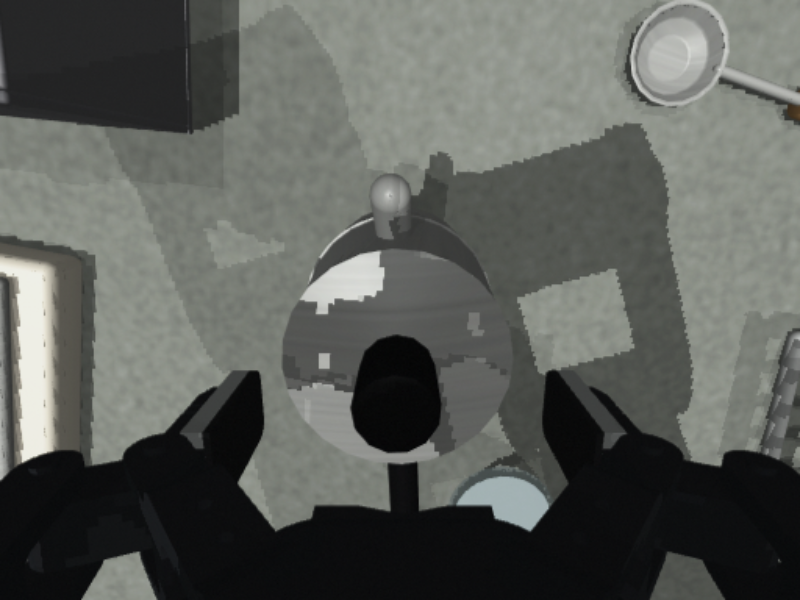

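The knob (397,400) lies midway between the pads (262 and 545), so I close the gripper.

Request:
move_arm(increments=[0, -1, 0, 0, 0.6, 0, 0, 0, 0, 0.2, 0, 0, 0, 0, 0, 0, 0, 0, 0, 0, 0, 0, 0, 0, 0, 0, 0, 0, 0, 0, 0, 0, 0, 0, 0, 0, 0, 0, 0, 0])

```text
time: 4.08
tool_pos: [0.6115, 0.3199, 0.1433]
tool_rot: [-0.0, 0.999, 0.047, 0.001]
contact_force: [0.2, -1.8, 4.4]
gripper_width: 0.28
grasp_force: 59.3
```

Request:
move_arm(increments=[0, 0, 0, 0, 0, 0, 0, 0, 0, 0, 0, 0, -5, 0, 0, 0, 0, -15, 0, 0, 0, 0, -20, 0, 0, 0, 0, -20, 0, 0])

```text
time: 4.58
tool_pos: [0.6093, 0.3195, 0.2001]
tool_rot: [0.001, 0.999, 0.047, -0.003]
contact_force: [0.8, 0.2, -6.7]
gripper_width: 0.282
grasp_force: 59.4
```

```bash
python3 - <<'E'
from h import *
x=np.load("stand.npy"); p=W(x,(.083,0.001,.275)); print(p); togo(p)
E
```

```text
[ 0.54159795 -0.00798936  0.275     ]
t 4.58 tcp [0.6093 0.3195 0.2001] togo tool mm [-98.6 319.8 -74. ] yT ang -84.62 zT [-0.006 -0.002 -1.   ] F [ 0.8  0.2 -6.7] w 0.282 gf 59.4
```

Request:
move_arm(increments=[0, 0, -20, 0, 0, 0, 0, -25, 0, 0, 0, 5, -20, 0, 0, -5, 13, -10, 0, 0, -8, 22, 0, 0, 0, -8, 25, 0, 0, 0, -8, 25, 0, 0, 0, -8, 25, 0, 0, 0])

```text
time: 5.25
tool_pos: [0.5836, 0.2011, 0.2758]
tool_rot: [0.0, 0.999, 0.047, -0.002]
contact_force: [0.3, -0.2, -5.7]
gripper_width: 0.28
grasp_force: 59.5
```

Request:
move_arm(increments=[-8, 25, 0, 0, 0, -8, 25, 0, 0, 0, -8, 25, 0, 0, 0, -8, 25, 0, 0, 0, -8, 25, 0, 0, 0, -8, 25, 0, 0, 0, -6, 20, 0, 0, 0, -4, 15, 0, 0, 0])

```text
time: 5.92
tool_pos: [0.5431, 0.0109, 0.2761]
tool_rot: [-0.0, 0.999, 0.046, -0.001]
contact_force: [0.5, 0.8, -7.1]
gripper_width: 0.28
grasp_force: 59.6
```

Request:
move_arm(increments=[-3, 12, 0, 0, 0, 0, 6, 0, 0, 0, 0, 0, 0, 0, 0, 0, 0, 0, 0, 0])

```text
time: 6.25
tool_pos: [0.5432, -0.0053, 0.277]
tool_rot: [-0.001, 0.999, 0.047, -0.0]
contact_force: [0.4, 0.9, -6.8]
gripper_width: 0.278
grasp_force: 59.6
```

```bash
python3 - <<'E'
from h import *
x=np.load("stand.npy"); p=W(x,(.083,0.001,.204)); togo(p)
S=grab("side");T=grab("top")
a=cv2.resize(S["image"][110:270,180:310],None,fx=3.7,fy=3.7,interpolation=2)[:592]; b=cv2.resize(T["image"][140:230,210:360],None,fx=2,fy=2,interpolation=2)
m=np.zeros((600,800,3),np.uint8); m[:a.shape[0],:a.shape[1]]=a; m[:b.shape[0],490:490+b.shape[1]]=b
cv2.imwrite("pics/v6.png",m)
E
```

```text
t 6.25 tcp [ 0.5432 -0.0053  0.277 ] togo tool mm [-1.8  2.6 73. ] yT ang -84.62 zT [-0.001  0.001 -1.   ] F [ 0.4  0.9 -6.8] w 0.278 gf 59.6
```

View pics/v6.png

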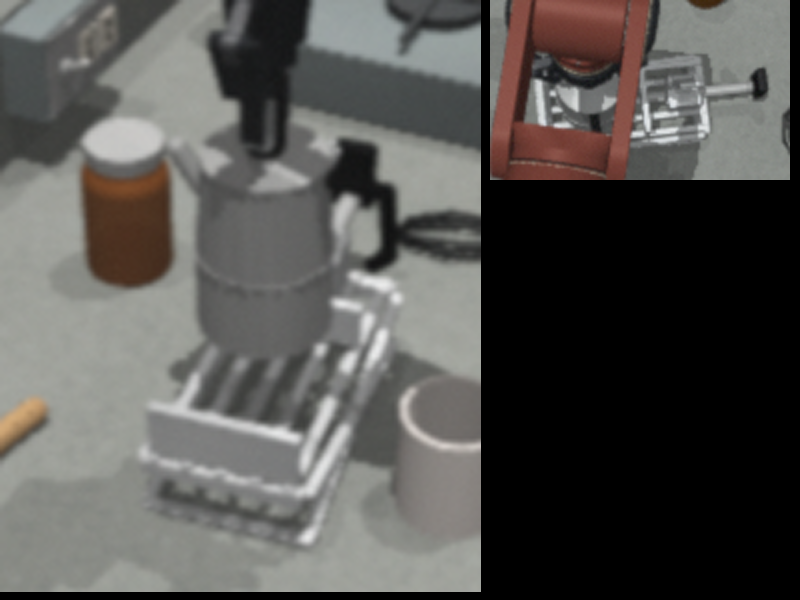

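The percolator hangs upright over the grate at (265,260). The stop plate is at (225,440), and its position agrees with the plan, so I lower it.

Request:
move_arm(increments=[-2, 2, 15, 0, 0, 0, 0, 20, 0, 0, 0, 0, 15, 0, 0, 0, 0, 10, 0, 0, 0, 0, 6, 0, 0, 0, 0, 4, 0, 0, 0, 0, 3, 0, 0, 0, 0, 0, 0, 0])

```text
time: 7.02
tool_pos: [0.5416, -0.008, 0.2043]
tool_rot: [0.0, 0.999, 0.047, 0.0]
contact_force: [-0.7, -0.1, -6.9]
gripper_width: 0.282
grasp_force: 59.6
```

Request:
move_arm(increments=[0, 0, 2, 0, 0, 0, 0, 0, 0, 0])

```text
time: 7.18
tool_pos: [0.5422, -0.0081, 0.2035]
tool_rot: [0.0, 0.999, 0.047, 0.001]
contact_force: [-0.3, -0.9, -5.5]
gripper_width: 0.281
grasp_force: 59.8
```

Request:
move_arm(increments=[0, 0, 2, 0, 0, 0, 0, 0, 0, 0])

```text
time: 7.35
tool_pos: [0.5428, -0.0084, 0.2033]
tool_rot: [0.001, 0.999, 0.047, 0.002]
contact_force: [-2.0, -0.5, 3.9]
gripper_width: 0.282
grasp_force: 60.6
```

Contact at z = 0.203, the expected grate height. I release and rise.

Request:
move_arm(increments=[0, 0, 0, 0, 0.5, 0, 0, 0, 0, 1, 0, 0, 0, 0, 1, 0, 0, 0, 0, 1, 0, 0, -10, 0, 1, 0, 0, -25, 0, 1, 0, 0, -35, 0, 1, 0, 0, -35, 0, 1])

```text
time: 8.02
tool_pos: [0.5408, -0.0079, 0.306]
tool_rot: [-0.0, 0.999, 0.047, -0.001]
contact_force: [0.8, -0.1, 0.3]
gripper_width: 1.002
grasp_force: 0.0
```

```bash
python3 - <<'E'
from h import *
import pickle
x=np.load("stand.npy"); togo(W(x,(x[3]-.165-.05,0.002,.30)))
togo(W(x,(x[3]-.165-.05,0.002,.092)))
f=wcam(); pickle.dump(f,open("w4.pkl","wb")); cv2.imwrite("pics/w4.png",cv2.resize(f["image"],(800,600)))
for p in [(.083,0.001,.226),(.15,-.052,.1),(.15,.052,.1),(x[3],-.052,.1),(x[3],.052,.1),(-.045,-.012,.114),(x[3]-.165,0,.128)]: print(p,(proj(f,W(x,p))*1.5625).round())
E
```

```text
t 8.02 tcp [ 0.5408 -0.0079  0.306 ] togo tool mm [1.000e-01 2.846e+02 5.900e+00] yT ang -84.63 zT [-0.002  0.    -1.   ] F [ 0.8 -0.1  0.3] w 1.002 gf 0.0
t 8.02 tcp [ 0.5408 -0.0079  0.306 ] togo tool mm [  0.5 284.7 213.9] yT ang -84.63 zT [-0.002  0.    -1.   ] F [ 0.8 -0.1  0.3] w 1.002 gf 0.0
(0.083, 0.001, 0.226) [404. 307.]
(0.15, -0.052, 0.1) [311. 187.]
(0.15, 0.052, 0.1) [318. 323.]
(np.float64(0.013581426393504521), -0.052, 0.1) [499. 187.]
(np.float64(0.013581426393504521), 0.052, 0.1) [492. 323.]
(-0.045, -0.012, 0.114) [582. 245.]
(np.float64(-0.1514185736064955), 0, 0.128) [740. 265.]
```

View pics/w4.png

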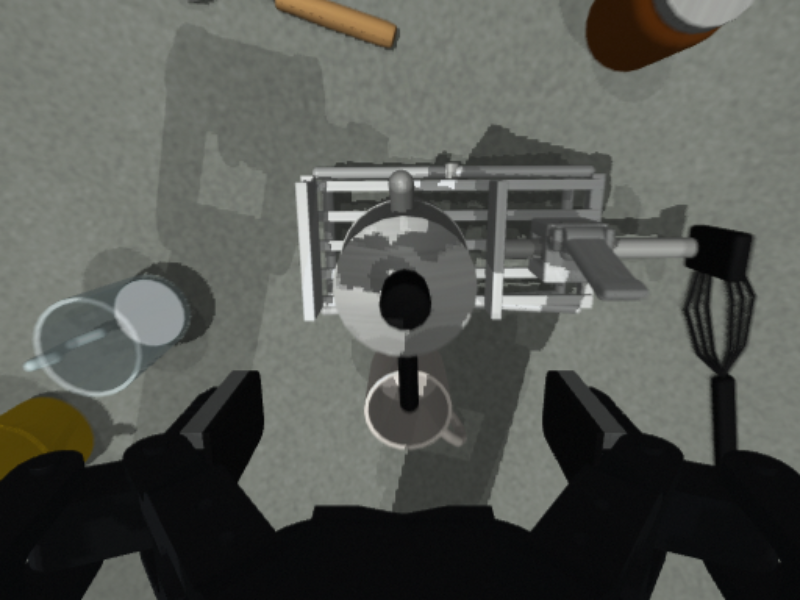

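The wrist view shows the percolator standing upright with its knob at (405,300), between the stop (310,250) and the bar (497,250). The handle's top is at about (745,255) and the lever tip at (620,295). Next I go behind the handle.

Request:
move_arm(increments=[0, 30, 0, 0, 0.6, 0, 38, 0, 0, 0.3, 0, 38, 0, 0, 0, 0, 38, 0, 0, 0, 0, 38, 0, 0, 0, 0, 38, 0, 0, 0, 0, 38, 0, 0, 0, 0, 27, 0, 0, 0])

```text
time: 8.73
tool_pos: [0.568, -0.295, 0.3057]
tool_rot: [0.001, 0.999, 0.046, 0.0]
contact_force: [0.5, 0.1, -0.9]
gripper_width: -0.001
grasp_force: 0.0
```

Request:
move_arm(increments=[0, 0, 35, 0, 0, 0, 0, 38, 0, 0, 0, 0, 38, 0, 0, 0, 0, 38, 0, 0, 0, 0, 30, 0, 0, 0, 0, 20, 0, 0, 0, 0, 14, 0, 0, 0, 0, 0, 0, 0])

```text
time: 9.4
tool_pos: [0.5663, -0.2906, 0.0886]
tool_rot: [-0.002, 0.999, 0.047, -0.002]
contact_force: [-0.7, -0.0, -0.6]
gripper_width: 0.001
grasp_force: 0.0
```

```bash
python3 - <<'E'
from h import *
x=np.load("stand.npy"); 
togo(W(x,(-.112-.0145,0.001,.092)))
E
```

```text
t 9.4 tcp [ 0.5663 -0.2906  0.0886] togo tool mm [  2.  -74.2  -3.1] yT ang -84.63 zT [-0.005  0.003 -1.   ] F [-0.7 -0.  -0.6] w 0.001 gf 0.0
```

Request:
move_arm(increments=[1, -8, 0, 0, 0, 1, -8, 0, 0, 0, 0, -8, 0, 0, 0, 0, -6, 0, 0, 0, 0, -6, 0, 0, 0, 0, -6, 0, 0, 0, 0, 0, 0, 0, 0])

```text
time: 9.98
tool_pos: [0.5665, -0.2487, 0.0931]
tool_rot: [0.0, 0.999, 0.047, 0.001]
contact_force: [0.4, -0.2, 0.4]
gripper_width: -0.005
grasp_force: 0.0
```

Request:
move_arm(increments=[0, -4, 0, 0, 0, 0, -4, 0, 0, 0, 0, -4, 0, 0, 0, 0, -4, 0, 0, 0, 0, 0, 0, 0, 0])

```text
time: 10.4
tool_pos: [0.5647, -0.2337, 0.0925]
tool_rot: [0.0, 0.999, 0.047, 0.0]
contact_force: [0.7, -1.8, 1.7]
gripper_width: -0.002
grasp_force: 1.1
```

Request:
move_arm(increments=[0, -3, 0, 0, 0, 0, -3, 0, 0, 0, 0, -3, 0, 0, 0, 0, -2, 0, 0, 0, 0, 0, 0, 0, 0])

```text
time: 10.82
tool_pos: [0.5636, -0.2226, 0.0924]
tool_rot: [-0.0, 0.999, 0.047, -0.0]
contact_force: [-0.1, -3.0, 2.3]
gripper_width: -0.002
grasp_force: 1.7
```

```bash
python3 - <<'E'
from h import *
import pickle
x=np.load("stand.npy"); togo(W(x,(-.112-.0145,0.001,.092)))
S=grab("side"); pickle.dump(S,open("s7.pkl","wb")); cv2.imwrite("pics/v7.png",cv2.resize(S["image"][120:240,200:310],None,fx=5,fy=5,interpolation=2))
for q in (.0136,.05,.06):
  print(q,[((proj(S,W(x,p))-[200,120])*5).round() for p in [(q,-.052,.1),(q,.052,.1),(q-.165,0,.128)]])
E
```

```text
t 10.82 tcp [ 0.5636 -0.2226  0.0924] togo tool mm [-1.6 -6.2  0.5] yT ang -84.61 zT [-0.  0. -1.] F [-0.1 -3.   2.3] w -0.002 gf 1.7
0.0136 [array([206., 328.]), array([394., 368.]), array([389., 142.])]
0.05 [array([182., 368.]), array([374., 410.]), array([371., 175.])]
0.06 [array([175., 379.]), array([369., 422.]), array([366., 185.])]
```

View pics/v7.png

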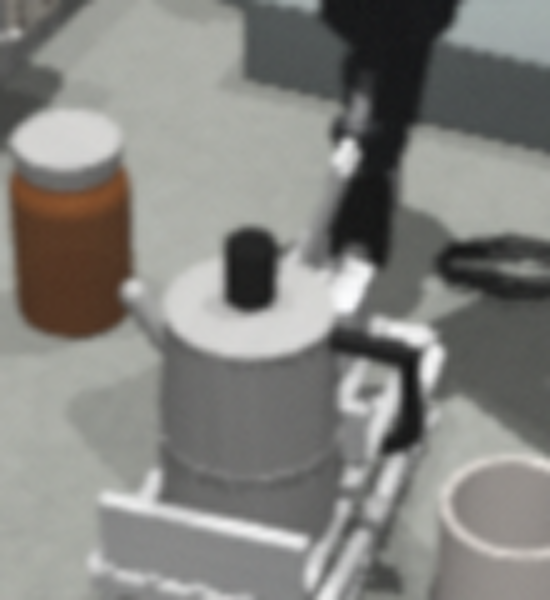

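The percolator stands upright behind the stop plate (205,520), with the bar hidden behind it. I keep pushing until the force rises.

Request:
move_arm(increments=[0, -2, 0, 0, 0, 0, -2, 0, 0, 0, 0, -2, 0, 0, 0, 0, 0, 0, 0, 0])

```text
time: 11.2
tool_pos: [0.563, -0.2168, 0.0924]
tool_rot: [-0.0, 0.999, 0.047, -0.0]
contact_force: [-1.0, -2.7, 2.4]
gripper_width: -0.0
grasp_force: 1.8
```

Request:
move_arm(increments=[0, -2, 0, 0, 0, 0, -2, 0, 0, 0, 0, 0, 0, 0, 0])

```text
time: 11.45
tool_pos: [0.5628, -0.2142, 0.0925]
tool_rot: [0.002, 0.999, 0.047, 0.0]
contact_force: [-0.5, -8.2, 1.0]
gripper_width: 0.001
grasp_force: 4.1
```

Request:
move_arm(increments=[0, -2, 0, 0, 0, 0, -1, 0, 0, 0, 0, 0, 0, 0, 0])

```text
time: 11.7
tool_pos: [0.5628, -0.2141, 0.0927]
tool_rot: [0.004, 0.999, 0.047, 0.001]
contact_force: [0.1, -16.9, -2.1]
gripper_width: 0.0
grasp_force: 8.6
```

Firm stop at 17 N where expected (pot_bar about 0.06). I back off, then go up and over to the far side of the lever.

Request:
move_arm(increments=[0, 10, 0, 0, 0, 0, 25, 0, 0, 0, 0, 0, -35, 0, 0, 0, 0, -38, 0, 0, 0, 0, -38, 0, 0, 0, 0, -38, 0, 0, 0, 0, -25, 0, 0, 0, 0, 0, 0, 0])

```text
time: 12.37
tool_pos: [0.5683, -0.2451, 0.274]
tool_rot: [0.002, 0.999, 0.047, 0.005]
contact_force: [0.7, -0.6, 1.0]
gripper_width: 0.0
grasp_force: 0.0
```

```bash
python3 - <<'E'
from h import *
x=np.load("stand.npy"); togo(W(x,(-.045,-.05,.27)))
f=wcam(); cv2.imwrite("pics/w8.png",cv2.resize(f["image"],(800,600)))
for p in [(.15,-.052,.1),(.15,.052,.1),(.06,-.052,.1),(.06,.052,.1),(-.045,-.012,.114),(.06-.165,0,.128),(-.045,.001,.1879),(-.045,.0085,.1862)]: print(p,(proj(f,W(x,p))*1.5625).round())
E
```

```text
t 12.37 tcp [ 0.5683 -0.2451  0.274 ] togo tool mm [  46.8 -110.6    4. ] yT ang -84.58 zT [ 0.01  -0.003 -1.   ] F [ 0.7 -0.6  1. ] w 0.0 gf 0.0
(0.15, -0.052, 0.1) [-60. 200.]
(0.15, 0.052, 0.1) [-23. 347.]
(0.06, -0.052, 0.1) [ 77. 200.]
(0.06, 0.052, 0.1) [102. 347.]
(-0.045, -0.012, 0.114) [234. 263.]
(-0.10500000000000001, 0, 0.128) [322. 286.]
(-0.045, 0.001, 0.1879) [186. 315.]
(-0.045, 0.0085, 0.1862) [189. 328.]
```

View pics/w8.png

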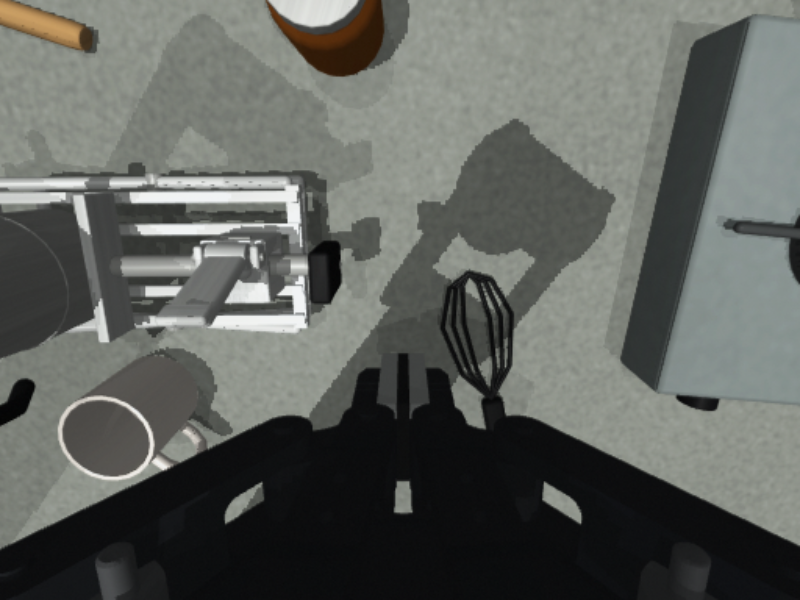

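The bar face edge (77,195) to (100,342) matches a predicted pot_bar of 0.060. The lever tip at (190,318) also agrees with the model. Now I move over.

Request:
move_arm(increments=[15, -30, 0, 0, 0, 16, -35, 0, 0, 0, 16, -35, 0, 0, 0, 0, -11, 0, 0, 0, 0, 0, 35, 0, 0, 0, 0, 35, 0, 0, 0, 0, 28, 0, 0, 0, 0, 0, 0, 0])

```text
time: 13.08
tool_pos: [0.5964, -0.1274, 0.1579]
tool_rot: [-0.004, 0.999, 0.047, -0.008]
contact_force: [-1.4, -0.2, -1.5]
gripper_width: 0.0
grasp_force: 0.0
```

```bash
python3 - <<'E'
from h import *
x=np.load("stand.npy"); togo(W(x,(-.045,-.0173,.172)));togo(W(x,(-.045,.035,.1165)))
E
```

```text
t 13.08 tcp [ 0.5964 -0.1274  0.1579] togo tool mm [-25.2   3.9 -13.7] yT ang -84.6 zT [-0.016  0.007 -1.   ] F [-1.4 -0.2 -1.5] w 0.0 gf 0.0
t 13.08 tcp [ 0.5964 -0.1274  0.1579] togo tool mm [-76.6   4.4  42.6] yT ang -84.6 zT [-0.016  0.007 -1.   ] F [-1.4 -0.2 -1.5] w 0.0 gf 0.0
```

Request:
move_arm(increments=[0, 0, 0, 0, 0, 0, 0, 0, 0, 0])

```text
time: 13.25
tool_pos: [0.6024, -0.1299, 0.1691]
tool_rot: [-0.0, 0.999, 0.047, 0.0]
contact_force: [0.0, -0.3, 0.3]
gripper_width: -0.004
grasp_force: 0.0
```

```bash
python3 - <<'E'
from h import *
x=np.load("stand.npy"); togo(W(x,(-.045,-.0173,.172)));togo(W(x,(-.045,.035,.1165)))
E
```

```text
t 13.25 tcp [ 0.6024 -0.1299  0.1691] togo tool mm [-30.7   0.9  -2.9] yT ang -84.63 zT [ 0.001  0.    -1.   ] F [ 0.  -0.3  0.3] w -0.004 gf 0.0
t 13.25 tcp [ 0.6024 -0.1299  0.1691] togo tool mm [-83.    0.9  52.6] yT ang -84.63 zT [ 0.001  0.    -1.   ] F [ 0.  -0.3  0.3] w -0.004 gf 0.0
```

Request:
move_arm(increments=[-10, 0, -1, 0, 0, -10, 0, -1, 0, 0, -10, 1, -1, 0, 0, -7, 0, 2, 0, 0, -6, 0, 2, 0, 0, -6, 0, 2, 0, 0, 0, 0, 0, 0, 0])

```text
time: 13.83
tool_pos: [0.5523, -0.1356, 0.1649]
tool_rot: [-0.0, 0.999, 0.047, -0.0]
contact_force: [-0.4, 0.8, -0.1]
gripper_width: 0.003
grasp_force: 0.0
```

Request:
move_arm(increments=[-4, 0, 2, 0, 0, -4, 0, 3, 0, 0, -5, 0, 3, 0, 0, -4, 0, 4, 0, 0, -3, 0, 4, 0, 0, -3, 0, 4, 0, 0, 0, 0, 0, 0, 0])

```text
time: 14.42
tool_pos: [0.5311, -0.1377, 0.1458]
tool_rot: [0.0, 0.999, 0.047, 0.001]
contact_force: [3.1, 0.3, 1.8]
gripper_width: -0.0
grasp_force: 1.5
```

```bash
python3 - <<'E'
from h import *
x=np.load("stand.npy"); togo(W(x,(-.045,.025,.147)));togo(W(x,(-.045,.035,.1165)))
E
```

```text
t 14.42 tcp [ 0.5311 -0.1377  0.1458] togo tool mm [-1.2 -0.2 -1.2] yT ang -84.62 zT [ 0.002 -0.    -1.   ] F [3.1 0.3 1.8] w -0.0 gf 1.5
t 14.42 tcp [ 0.5311 -0.1377  0.1458] togo tool mm [-11.3  -0.2  29.3] yT ang -84.62 zT [ 0.002 -0.    -1.   ] F [3.1 0.3 1.8] w -0.0 gf 1.5
```

Request:
move_arm(increments=[-3, 0, 4, 0, 0, -2, 0, 5, 0, 0, -2, 0, 5, 0, 0, -2, 0, 5, 0, 0, -1, 0, 5, 0, 0, -1, 0, 5, 0, 0, 0, 0, 2, 0, 0, 0, 0, 0, 0, 0])

```text
time: 15.08
tool_pos: [0.52, -0.139, 0.1175]
tool_rot: [0.0, 0.999, 0.047, -0.0]
contact_force: [-5.5, 3.4, 18.3]
gripper_width: 0.001
grasp_force: 9.7
```

```bash
python3 - <<'E'
from h import *
x=np.load("stand.npy"); togo(W(x,(-.045,.035,.1165)))
S=grab("side"); cv2.imwrite("pics/v9.png",cv2.resize(S["image"][120:240,200:310],None,fx=5,fy=5,interpolation=2))
print([((proj(S,W(x,p))-[200,120])*5).round() for p in [(-.045,.063,.114),(-.045,.06,.13)]])
E
```

```text
t 15.08 tcp [ 0.52   -0.139   0.1175] togo tool mm [-0.2 -0.4  1. ] yT ang -84.62 zT [-0. -0. -1.] F [-5.5  3.4 18.3] w 0.001 gf 9.7
[array([446., 288.]), array([442., 262.])]
```

View pics/v9.png

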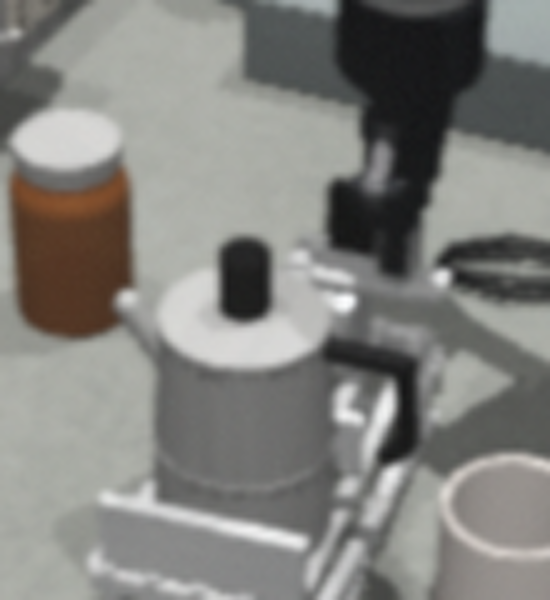

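The lever lies flat with its tip at (443,280), against a prediction of (446,288), and presses on its end stop with 18 N. I retreat.

Request:
move_arm(increments=[0, 0, -5, 0, 0, 0, 0, -25, 0, 0, 0, 0, -35, 0, 0, 0, 0, -35, 0, 0, 0, 0, -35, 0, 0, 0, 20, -20, 0, 0, 0, 0, 0, 0, 0, 0, 0, 0, 0, 0])

```text
time: 15.8
tool_pos: [0.521, -0.1592, 0.269]
tool_rot: [-0.0, 0.999, 0.046, -0.001]
contact_force: [-0.9, 0.1, -0.8]
gripper_width: 0.001
grasp_force: 0.0
```

Request:
move_arm(increments=[0, 30, 0, 0, 0, 0, 30, 0, 0, 0, 0, 30, 0, 0, 0, 0, 0, 0, 0, 0, 0, 0, 0, 0, 0])

```text
time: 16.22
tool_pos: [0.5283, -0.2481, 0.2654]
tool_rot: [-0.002, 0.999, 0.046, -0.003]
contact_force: [-0.4, 0.8, -0.1]
gripper_width: -0.003
grasp_force: 0.0
```

```bash
python3 - <<'E'
from h import *
x=np.load("stand.npy"); togo(W(x,(-.045,.035,.1165)))
f=wcam(); S=grab("side")
a=cv2.resize(S["image"][120:240,200:310],(440,480),interpolation=2)
b=cv2.resize(f["image"][:, :],(360,270)); m=np.zeros((480,800,3),np.uint8); m[:,:440]=a; m[:270,440:]=b
cv2.imwrite("pics/v10.png",m)
k=360/512
for p in [(-.045,.063,.114),(.06,-.052,.1),(.06,.052,.1)]: print(p,(proj(f,W(x,p))*k+[440,0]).round(),((proj(S,W(x,p))-[200,120])*4).round())
E
```

```text
t 16.22 tcp [ 0.5283 -0.2481  0.2654] togo tool mm [   2.5 -109.1  149.3] yT ang -84.74 zT [-0.006  0.004 -1.   ] F [-0.4  0.8 -0.1] w -0.003 gf 0.0
(-0.045, 0.063, 0.114) [547. 141.] [357. 230.]
(0.06, -0.052, 0.1) [467.  59.] [140. 303.]
(0.06, 0.052, 0.1) [480. 132.] [295. 338.]
```

View pics/v10.png

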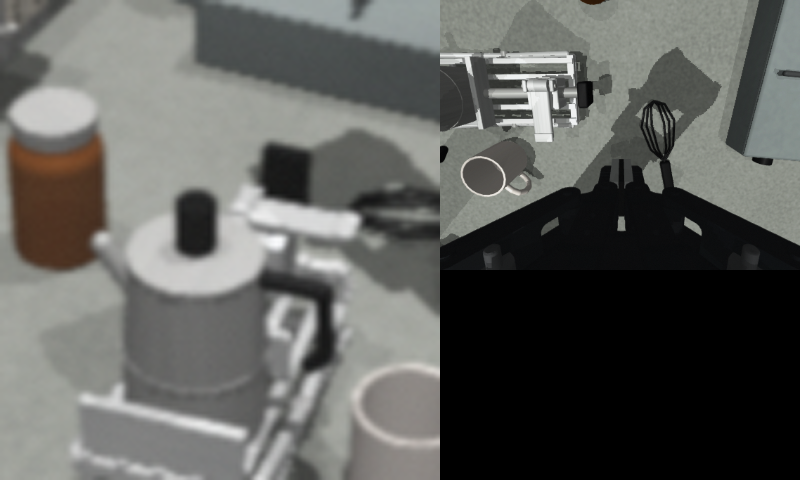

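The lever lies flat with its tip at wrist (543,141), against a prediction of (547,141). The percolator is upright between the bars, with the bar face at (468,57), and the gripper is clear of everything. I hand the job in.

```bash
python3 -c "
from plant import manip
print(manip.job_done())"
```

```text
the job is handed in; nothing more can be done
None
```

I handed the job in at about 16 s on the robot's clock: the percolator stands upright on the grate, held between both bars (movable bar at about 0.06 m), and the cam lever lies flat. The last pictures agree with this and I saw no bystander moved, but the hand-in returned no verdict.

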